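# Flip the status flag of the full board rack to green

## Robot

A 6-joint arm with a two-finger parallel gripper is mounted at the origin on the work surface. World frame = base frame: x ahead of the robot, y to its left, z up, the work surface at z = 0. Lengths are in m, angles in degrees, forces in N, time in s.
With the tool pointing down it reaches from about 0.25 to 0.725 m from the base axis. Payload 4 kg.
Tool frame: the origin (TCP) lies between the finger pads; the fingertips stand robot.nose_length ahead of it and the grasp point (between the pads) lies 8 mm behind it (robot.nose_length is the distance from the TCP to the fingertips, in m); z points along the fingers, y is the line along which they close (so a half turn about z gives the same grasp; the last joint's range is limited). The gripper opens to 85 mm and grips with 20 to 120 N. Pads are 22 mm wide; open, the fingers measure 114 mm over their backs; the gripper's body (76 mm by 85 mm) begins 54 mm behind the grasp point. The pads swing forward as they close: fully open they stand 13 mm farther back than shut.
Start: joints at [68.698, 13.785, 0.286, 76.501, 0, 90], TCP at [0.182, 0.466, 0.242] pointing down, gripper open.
Joint ranges: [-155.79, 155.79], [-60.16, 107.12], [-62.33, 73.08], [-114, 123.19], [-81.49, 82.49], [-180, 180]. Speed limits (degrees/s): [159.86, 159.86, 180, 180, 180, 180].

## Interface

Orientations are given as a 3x3 rotation matrix whose columns are the frame's x, y, z axes.
In Python, from plant import robot gives the robot as it stands.
- The arm moves only by the tool arm_command, never from a script. Its argument "commands" is a list of rows, each an object with "xyz": the shift along the world's x, y, z in m, a list of three; "twist": the turn, a rotation vector about the world's x, y, z in rad, a list of three; "fingers": the closure, from 0 (fully open) to 1 (shut). A call has 1 to 20 rows; each row is the pose to reach, as a shift and turn from the pose commanded when the call began; what a row does not reach only later rows make up. A row lasts 1/12 s, in which the tool goes at most 41.7 mm and 7.16 degrees, less where a joint would pass 70% of its speed; a pose out of reach is approached as far as the arm can. A call with a gripper value outside its range is refused whole. The fingers move at their own pace and stop on an object; the grip force is fixed at half the most. Time passes only in rows, so rows that repeat a pose let the fingers close. It gives the time, the measured TCP pose, the force, the opening and the grip force at its end, in the units of the state.
- robot.get_state(): the state, without advancing time (a new reading comes with each control period).
- robot.capture(name): name is "scene" or "top" or "wrist"; returns a dict with "color" (420x560x3 uint8, red, green, blue), "z_map" (420x560 float32, m along the optical axis (not along the pixel's ray), 0 where there is no reading), "fx", "fy", "cx", "cy" (pixels), "pose" (4x4, takes a point from camera to world coordinates). Camera axes: x right, y down, z forward; pixel columns grow to the right and rows downward; lengths in m; the calibration is good to about 2 mm. A picture is of the moment at which its call begins.
- robot.sign_off(): hands the job in; it is judged then, once.
The state is a dict: "time": time; "joint_pos": joint angles; "qvel": joint speeds; "effort": joint torques, N m; "ee_pos": TCP position; "tcp_rot": TCP orientation; "wrist_force": force on the tool from outside, world axes, zero at the start; "wrist_torque": the same for the moment, N m; "grip_width": finger opening in m; "grasp_force": force on a finger pad.
Only numpy, scipy, OpenCV 4.12 (cv2) and the standard library are available. Lean on these libraries where they do the work, as an engineer would, in place of code of your own. Each camera call takes 0.05 s, during which the arm holds its last target. There are 200 camera calls.

## Task

The rack with a circuit board in every slot has passed inspection: with the fingertips only, flip the flag joined to it by a metal strip over its pivot from its red face to its green face. Press its yellow thumb tab down to raise the paddle, push the raised paddle on over, away from the rack, then press it down flat until it is fully home and leave it. Nothing is to be pinched, forced or lifted; leave the unfinished rack's flag and all loose things as they are.

Things in the scene. Friction and masses are not known exactly. Their poses are not given: they have to be found in the camera images.
- rack_full: The rack with a board in every one of its ten slots. Fixed. Black rack 180 (x) x 120 (y) mm, ends 64 mm high, green boards standing in it, tops 96 mm above the table. Origin: centre of its underside. Its flag stands 165 mm from there on its -y side, joined by a metal strip: aluminium foot 100 x 100 x 6 mm and two posts 81 mm high, 16 mm (y) by 10 mm, centred 36 mm either side of the flag's middle.
- hinge_full (a point): Middle of the flag's pivot line, 75 mm above the table (pin 10 mm thick, 62 mm long). Does not turn with the flag: x along the pivot, y level toward the rack, z up. Thin wire rests under the paddle reach 53 mm from the pivot line on both sides, 19 mm or more off its middle.
- flag_full (a joint): Angle of this rack's flag, rad. 0: paddle level on the rack's side of the pivot, red face up; 1.57: straight up; 3.14 (stop): level on the side away from the rack, green face up. Starts at 0 to 0.35. Stiff hinge (0.03 N m, about 1 N at the tab's end): the flag stays where it is left.
- tab_full (a point): Free end of the flag's yellow thumb tab, 30 mm wide, 4 mm thick, reaching 40 mm from the pivot line, 135 degrees ahead of the paddle: at angle 0 it slants up, away from the rack. Pressed straight down it raises the paddle: with its end 20 mm below pivot height the paddle stands at about 1.3 rad. It then swings below the pivot between the posts.
- edge_full (a point): Middle of the free edge of the flag's paddle, a plate 54 mm wide along the pivot, 4 mm thick, reaching 62 mm from the pivot line. Turns with the flag: y points outward from the pivot, z out of the red face.
- rack_part: The unfinished rack: only four boards, gaps between them. Fixed. Black rack 180 (x) x 120 (y) mm, ends 64 mm high, green boards standing in it, tops 96 mm above the table. Origin: centre of its underside. Its flag stands 165 mm from there on its -y side, joined by a metal strip: aluminium foot 100 x 100 x 6 mm and two posts 81 mm high, 16 mm (y) by 10 mm, centred 36 mm either side of the flag's middle.
- hinge_part (a point): Middle of the flag's pivot line, 75 mm above the table (pin 10 mm thick, 62 mm long). Does not turn with the flag: x along the pivot, y level toward the rack, z up. Thin wire rests under the paddle reach 53 mm from the pivot line on both sides, 19 mm or more off its middle.
- flag_part (a joint): Angle of this rack's flag, rad. 0: paddle level on the rack's side of the pivot, red face up; 1.57: straight up; 3.14 (stop): level on the side away from the rack, green face up. Starts at 0 to 0.35. Stiff hinge (0.03 N m, about 1 N at the tab's end): the flag stays where it is left.
- tab_part (a point): Free end of the flag's yellow thumb tab, 30 mm wide, 4 mm thick, reaching 40 mm from the pivot line, 135 degrees ahead of the paddle: at angle 0 it slants up, away from the rack. Pressed straight down it raises the paddle: with its end 20 mm below pivot height the paddle stands at about 1.3 rad. It then swings below the pivot between the posts.
- edge_part (a point): Middle of the free edge of the flag's paddle, a plate 54 mm wide along the pivot, 4 mm thick, reaching 62 mm from the pivot line. Turns with the flag: y points outward from the pivot, z out of the red face.
- spool: Bystander: steel-grey solder spool standing up, 48 mm across, 42 mm high, loose. Origin: centre of its underside.
- board: Bystander: bare green circuit board lying flat, 75 x 100 mm, 12 mm high with its parts, loose. Origin: centre of its underside.
- driver: Bystander: screwdriver with orange handle lying along its x, 160 mm long, loose. Origin: centre of its underside (middle of the tool).
- flux: Bystander: small glass jar with yellow cap, 44 mm across, 85 mm high, loose. Origin: centre of its underside.
- mug: Bystander: grey mug, 72 mm across, 80 mm high, handle at +y, loose. Origin: centre of its underside.
- bin: Bystander: blue divided parts tray, 100 x 120 x 45 mm, loose. Origin: centre of its underside.

How it is judged (in metres and radians):
At the end, for the whole second after the job is handed in: The full rack's flag lies level on the side away from its rack, green face up, within 0.14 rad (8 degrees) of its stop and at rest; the free edge of the unfinished rack's flag is within 20 mm of where it was, and so is every loose thing (value of joint flag_full above 3 rad and velocity of joint flag_full between -0.05 and 0.05 rad/s and distance of each of edge_part, spool, board, driver, flux, mug, bin from where it was at the start of the episode below 0.02 m); the robot touches nothing.
It fails at once if the unfinished rack's flag is turned (its free edge moves more than 20 mm) (distance of edge_part from where it was at the start of the episode above 0.02 m).
It fails at once if a loose thing is moved more than 20 mm or lifted (distance of any of spool, board, driver, flux, mug, bin from where it was at the start of the episode above 0.02 m).
It fails at once if a flag or rack is pinched or forced (more than 30 N from the fingers) (contact force between the fingers and rack_full above 30 N or contact force between the fingers and rack_part above 30 N).
It also fails if it takes over 48 s, if anything falls off the work surface, if the arm or the gripper's body presses on something with over 40 N, if the wrist force passes 120 N, or if a joint passes its speed limit or range.

## Working session

There is one attempt and no reset: what is moved stays moved. The work goes in short steps, Python scripts to look and compute and a tool call to move; the robot and the scene stay as the last step left them, time stands still between calls to the robot, and variables do not carry over. Pictures are saved under pics/ and viewed, at most 10 in all, crops included, and the job is handed in when it is done.

Besides the shell and the picture viewer there is one more tool, called after "Emit:" by a JSON object that holds its "fn" and its "kwargs", one argument or row to a line. arm_command: Moves the arm, as the interface text tells. Its arguments: {"type":"object","properties":{"commands":{"type":"array"}},"required":["commands"]}

```bash
mkdir -p pics; cat > h.py <<'E'
import numpy as np, cv2
from plant import robot
def cap(n,f=None):
    c=robot.capture(n)
    if f: cv2.imwrite('pics/'+f,c['color'][:,:,::-1])
    return c
def pts(c):
    z=c['z_map'];v,u=np.indices(z.shape)
    P=np.stack([(u-c['cx'])/c['fx']*z,(v-c['cy'])/c['fy']*z,z],-1)
    return P@c['pose'][:3,:3].T+c['pose'][:3,3]
E
python3 - <<'E'
from h import *
a=cap('top','top.png');b=cap('scene','scene.png')
np.savez('c0.npz',P=pts(a),C=a['color'],P2=pts(b),C2=b['color'])
print(a['pose'],a['fx'],b['pose'],robot.nose_length,robot.get_state())
E
```

```text
[[-0.02261339 -0.99656076  0.0797201   0.4588306 ]
 [-0.99918782  0.02518901  0.03145187 -0.06964411]
 [-0.03335177 -0.07894412 -0.99632098  1.3888481 ]
 [ 0.          0.          0.          1.        ]] 460.60452640480827 [[-0.11296264  0.7628884  -0.63658521  1.28413509]
 [ 0.9935509   0.09304834 -0.06479672  0.02047887]
 [ 0.00980053 -0.63979942 -0.76847944  0.96151817]
 [ 0.          0.          0.          1.        ]] 0.011 {'time': 0.1, 'joint_pos': array([6.86965538e+01, 1.38276538e+01, 2.21231645e-01, 7.65003511e+01,
       8.57800940e-05, 9.00005238e+01]), 'qvel': array([ 0.08486361, -0.05223401,  0.1537154 ,  0.05062443, -0.02877045,
       -0.04149427]), 'effort': array([-4.47545799e-04, -3.73137188e+01,  2.53010166e+01,  1.08658042e-02,
       -6.73928795e-06, -5.69734169e-06]), 'ee_pos': array([0.18145804, 0.46533431, 0.24150259]), 'tcp_rot': array([[-9.31666055e-01,  3.63315155e-01, -6.78434011e-04],
       [ 3.63315788e-01,  9.31664438e-01, -1.73566318e-03],
       [ 1.48010600e-06, -1.86354425e-03, -9.99998264e-01]]), 'wrist_force': array([-0.02880931, -0.31106475, -0.27763724]), 'wrist_torque': array([0.00248251, 0.00303544, 0.00437333]), 'grasp_force': 0.0, 'grip_width': 0.08559882128527899}
```

View pics/top.png

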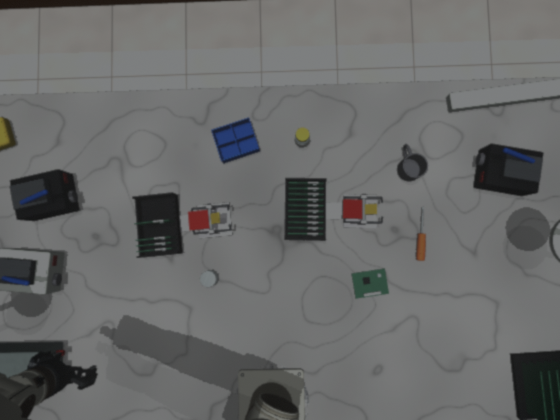

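View pics/scene.png

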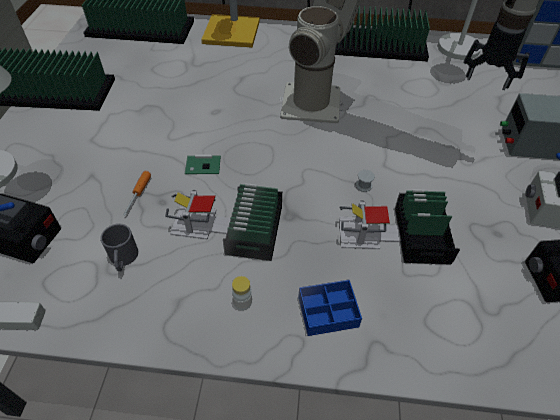

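The full rack is at top (305,209), with its flag's red paddle at (352,208) and yellow tab at (371,210). The unfinished rack is at (158,225), with its flag at (200,220). Next I'll measure the full rack's flag.

```bash
python3 - <<'E'
from h import *
d=np.load('c0.npz')
for P,C,b in ((d['P'],d['C'],(260,165,395,250)),(d['P2'],d['C2'],(150,170,290,265))):
    u0,v0,u1,v1=b
    hsv=cv2.cvtColor(C,cv2.COLOR_RGB2HSV)
    H,S,V=[hsv[v0:v1,u0:u1,i].astype(int) for i in range(3)];Q=P[v0:v1,u0:u1]
    for n,m in (('red',((H<8)|(H>172))&(S>150)&(V>60)),('yel',(H>18)&(H<35)&(S>110)&(V>60)),('rack/boards',(V<90)&(S>0)&(Q[...,2]>.05)&(Q[...,1]>-.02-9)),):
        m=m&(Q[...,2]>.03)
        q=Q[m]
        if n!='rack/boards':
            print(n,len(q),'mean',q.mean(0).round(4),'p5',np.percentile(q,5,axis=0).round(3),'p95',np.percentile(q,95,axis=0).round(3))
            A=np.c_[q[:,:2]-q[:,:2].mean(0),np.ones(len(q))];print(' slope',np.linalg.lstsq(A,q[:,2],rcond=None)[0].round(3))
            r=cv2.minAreaRect(q[:,:2].astype(np.float32)*1000);print(' rect',np.round(r[0],1),np.round(r[1],1),round(r[2],1))
        else:
            qq=q[q[:,1]>np.median(q[:,1])-.08]; r=cv2.minAreaRect(qq[:,:2].astype(np.float32)*1000);print(n,len(qq),np.round(r[0],1),np.round(r[1],1),r[2],np.percentile(qq[:,2],98))
# posts/other flag-structure points above 60mm in top
P=d['P'][185:235,335:395];m=P[...,2]>.07;q=P[m]
for lo in np.arange(.065,.11,.008): pass
r=cv2.minAreaRect(q[:,:2].astype(np.float32)*1000);print('struct',len(q),r,q[:,2].max())
cv2.imwrite('pics/z.png',cv2.resize(np.hstack([d['C'][165:255,265:395,::-1],d['C2'][170:260,150:280,::-1]]),None,fx=3,fy=3,interpolation=cv2.INTER_CUBIC))
E
```

```text
red 300 mean [ 0.5543 -0.2405  0.0915] p5 [ 0.532 -0.264  0.076] p95 [ 0.577 -0.219  0.089]
 slope [-1.717  3.364  0.092]
 rect [ 526.8 -165. ] [ 61.2 226.1] 20.4
yel 90 mean [ 0.5522 -0.2926  0.0888] p5 [ 0.541 -0.303  0.082] p95 [ 0.564 -0.281  0.098]
 slope [ 0.036 -0.646  0.089]
 rect [ 552.4 -292.8] [24.  23.3] 87.4
rack/boards 979 [ 553.7 -109.5] [118.5 192.7] 87.72957611083984 0.09906217138972799
red 335 mean [ 0.562  -0.2448  0.0905] p5 [ 0.533 -0.271  0.08 ] p95 [ 0.582 -0.221  0.091]
 slope [0.947 0.508 0.091]
 rect [ 909.9 -134. ] [807.   66.7] 17.7
yel 137 mean [ 0.5551 -0.2972  0.0903] p5 [ 0.541 -0.31   0.081] p95 [ 0.568 -0.284  0.099]
 slope [-0.021 -0.661  0.09 ]
 rect [ 554.4 -297. ] [29.8 32.2] 86.9
rack/boards 2319 [877.5 -86.5] [829.5 138.8] 5.2395195960998535 0.0958721229134831
struct 645 ((533.9884643554688, -194.43687438964844), (85.19287109375, 278.6214294433594), 14.05710220336914) 1.3888480995592511
```

View pics/z.png

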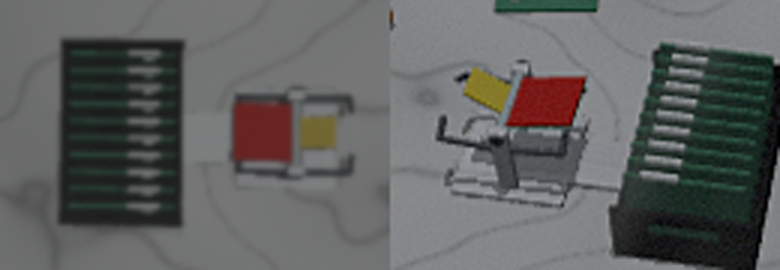

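Emit:
{"fn": "arm_command", "kwargs": {
  "commands": [
    {"xyz": [0.372, -0.826, 0], "twist": [0, 0, -2.77], "fingers": 1},
    {"xyz": [0.372, -0.826, 0], "twist": [0, 0, -2.77], "fingers": 1},
    {"xyz": [0.372, -0.826, 0], "twist": [0, 0, -2.77], "fingers": 1},
    {"xyz": [0.372, -0.826, 0], "twist": [0, 0, -2.77], "fingers": 1},
    {"xyz": [0.372, -0.826, 0], "twist": [0, 0, -2.77], "fingers": 1},
    {"xyz": [0.372, -0.826, 0], "twist": [0, 0, -2.77], "fingers": 1},
    {"xyz": [0.372, -0.826, 0], "twist": [0, 0, -2.77], "fingers": 1},
    {"xyz": [0.372, -0.826, 0], "twist": [0, 0, -2.77], "fingers": 1},
    {"xyz": [0.372, -0.826, 0], "twist": [0, 0, -2.77], "fingers": 1},
    {"xyz": [0.372, -0.826, 0], "twist": [0, 0, -2.77], "fingers": 1},
    {"xyz": [0.372, -0.826, 0], "twist": [0, 0, -2.77], "fingers": 1},
    {"xyz": [0.372, -0.826, 0], "twist": [0, 0, -2.77], "fingers": 1},
    {"xyz": [0.372, -0.826, 0], "twist": [0, 0, -2.77], "fingers": 1},
    {"xyz": [0.372, -0.826, 0], "twist": [0, 0, -2.77], "fingers": 1},
    {"xyz": [0.372, -0.826, 0], "twist": [0, 0, -2.77], "fingers": 1},
    {"xyz": [0.372, -0.826, 0], "twist": [0, 0, -2.77], "fingers": 1},
    {"xyz": [0.372, -0.826, 0], "twist": [0, 0, -2.77], "fingers": 1},
    {"xyz": [0.372, -0.826, 0], "twist": [0, 0, -2.77], "fingers": 1},
    {"xyz": [0.372, -0.826, 0], "twist": [0, 0, -2.77], "fingers": 1},
    {"xyz": [0.372, -0.826, 0], "twist": [0, 0, -2.77], "fingers": 1}
  ]
}}

```text
time: 1.77
ee_pos: [0.5239, -0.296, 0.2416]
tcp_rot: [[0.966, 0.26, -0.001], [0.26, -0.966, 0.001], [-0.001, -0.001, -1.0]]
wrist_force: [0.2, 0.5, 0.2]
grip_width: 0.0001
grasp_force: 0.0
```

Emit:
{"fn": "arm_command", "kwargs": {
  "commands": [
    {"xyz": [0.03, -0.064, 0], "twist": [0, 0, -0.12], "fingers": 1},
    {"xyz": [0.03, -0.064, 0], "twist": [0, 0, -0.24], "fingers": 1},
    {"xyz": [0.03, -0.064, 0], "twist": [0, 0, -0.263], "fingers": 1},
    {"xyz": [0.03, -0.064, 0], "twist": [0, 0, -0.263], "fingers": 1},
    {"xyz": [0.03, -0.064, 0], "twist": [0, 0, -0.263], "fingers": 1},
    {"xyz": [0.03, -0.064, 0], "twist": [0, 0, -0.263], "fingers": 1}
  ]
}}

```text
time: 2.27
ee_pos: [0.5535, -0.3568, 0.2425]
tcp_rot: [[1.0, 0.009, -0.0], [0.009, -1.0, 0.001], [-0.0, -0.001, -1.0]]
wrist_force: [0.6, 0.2, 0.5]
grip_width: -0.0003
grasp_force: 0.0
```

```bash
python3 - <<'E'
from h import *
s=robot.get_state();print(s['ee_pos'],s['tcp_rot'].round(3),s['joint_pos'].round(1))
c=cap('wrist','w1.png');Q=pts(c);print(c['pose'].round(3))
hsv=cv2.cvtColor(c['color'],cv2.COLOR_RGB2HSV);H,S,V=[hsv[...,i].astype(int) for i in range(3)]
for n,m in (('red',((H<8)|(H>172))&(S>150)&(V>60)),('yel',(H>18)&(H<35)&(S>110)&(V>60))):
    m=m&(Q[...,2]>.06)&(Q[...,2]<.12)&(Q[...,1]<-.2)&(Q[...,1]>-.33)
    q=Q[m]
    if len(q)<20: print(n,len(q));continue
    print(n,len(q),q.mean(0).round(4),np.percentile(q,2,axis=0).round(4),np.percentile(q,98,axis=0).round(4))
    A=np.c_[q[:,:2]-q[:,:2].mean(0),np.ones(len(q))];print(' slope',np.linalg.lstsq(A,q[:,2],rcond=None)[0].round(3),cv2.minAreaRect(q[:,:2].astype(np.float32)*1000))
E
```

```text
[ 0.55350129 -0.35675961  0.24250619] [[ 1.     0.009 -0.   ]
 [ 0.009 -1.     0.001]
 [-0.    -0.001 -1.   ]] [-32.8  32.9  29.   86.1   0.  146.7]
[[ 0.008 -0.96  -0.28   0.625]
 [-1.    -0.008 -0.003 -0.356]
 [ 0.     0.28  -0.96   0.374]
 [ 0.     0.     0.     1.   ]]
red 4302 [ 0.5573 -0.2449  0.0832] [ 0.5308 -0.2721  0.0776] [ 0.5827 -0.2188  0.0887]
 slope [0.008 0.197 0.083] ((556.50439453125, -245.23590087890625), (56.269107818603516, 54.43632507324219), 87.96896362304688)
yel 1139 [ 0.5553 -0.2969  0.0899] [ 0.5407 -0.311   0.0796] [ 0.5694 -0.2813  0.0986]
 slope [-0.03  -0.634  0.09 ] ((554.8132934570312, -296.0330810546875), (30.872329711914062, 29.998363494873047), 87.9029312133789)
```

View pics/w1.png

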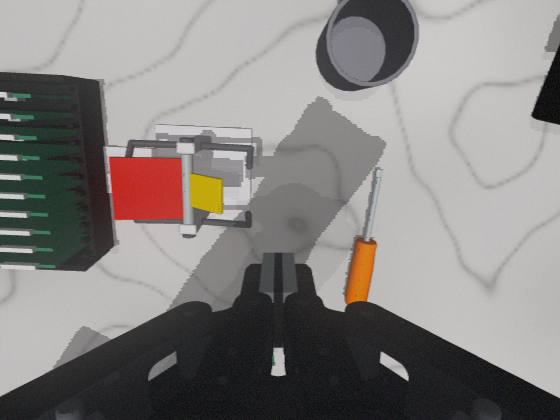

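The wrist view shows the red paddle around (148,188), tab (207,193) and pin (187,188). That puts the hinge at about (0.556, -0.278), angle about 0.2 rad, which matches the text. I'll tilt the fingers and move them above the tab.

Emit:
{"fn": "arm_command", "kwargs": {
  "commands": [
    {"xyz": [0, 0.01, 0], "twist": [0.12, 0, 0], "fingers": 1},
    {"xyz": [0, 0.02, 0], "twist": [0.24, 0, 0], "fingers": 1},
    {"xyz": [0.001, 0.03, 0], "twist": [0.36, 0, 0], "fingers": 1},
    {"xyz": [0.001, 0.04, -0.02], "twist": [0.48, 0, 0], "fingers": 1},
    {"xyz": [0.0015, 0.043, -0.05], "twist": [0.524, 0, 0], "fingers": 1},
    {"xyz": [0.0015, 0.043, -0.08], "twist": [0.524, 0, 0], "fingers": 1},
    {"xyz": [0.0015, 0.043, -0.105], "twist": [0.524, 0, 0], "fingers": 1},
    {"xyz": [0.0015, 0.043, -0.112], "twist": [0.524, 0, 0], "fingers": 1},
    {"xyz": [0.0015, 0.043, -0.112], "twist": [0.524, 0, 0], "fingers": 1},
    {"xyz": [0.0015, 0.043, -0.112], "twist": [0.524, 0, 0], "fingers": 1}
  ]
}}

```text
time: 3.15
ee_pos: [0.5558, -0.3143, 0.1321]
tcp_rot: [[1.0, 0.008, 0.001], [0.007, -0.866, 0.5], [0.005, -0.5, -0.866]]
wrist_force: [0.3, -0.2, 0.5]
grip_width: -0.0003
grasp_force: 0.0
```

```bash
python3 - <<'E'
from h import *
s=robot.get_state();print(s['ee_pos'],s['tcp_rot'].round(3),s['joint_pos'].round(1),s['wrist_force'])
E
```

```text
[ 0.55579001 -0.31430882  0.13212899] [[ 1.     0.008  0.001]
 [ 0.007 -0.866  0.5  ]
 [ 0.005 -0.5   -0.866]] [-39.7  49.3  36.   96.9  22.7 135.8] [ 0.25507298 -0.17004137  0.46726496]
```

Emit:
{"fn": "arm_command", "kwargs": {
  "commands": [
    {"xyz": [0, 0, -0.008], "twist": [0, 0, 0], "fingers": 1},
    {"xyz": [0, 0, -0.016], "twist": [0, 0, 0], "fingers": 1},
    {"xyz": [0, 0, -0.022], "twist": [0, 0, 0], "fingers": 1},
    {"xyz": [0, 0, -0.027], "twist": [0, 0, 0], "fingers": 1},
    {"xyz": [0, 0, -0.032], "twist": [0, 0, 0], "fingers": 1},
    {"xyz": [0, 0, -0.037], "twist": [0, 0, 0], "fingers": 1},
    {"xyz": [0, 0, -0.042], "twist": [0, 0, 0], "fingers": 1},
    {"xyz": [0, 0, -0.047], "twist": [0, 0, 0], "fingers": 1},
    {"xyz": [0, 0, -0.052], "twist": [0, 0, 0], "fingers": 1},
    {"xyz": [0, 0, -0.057], "twist": [0, 0, 0], "fingers": 1},
    {"xyz": [0, 0, -0.061], "twist": [0, 0, 0], "fingers": 1},
    {"xyz": [0, 0, -0.061], "twist": [0, 0, 0], "fingers": 1},
    {"xyz": [0, 0, -0.061], "twist": [0, 0, 0], "fingers": 1}
  ]
}}

```text
time: 4.23
ee_pos: [0.5551, -0.3144, 0.0686]
tcp_rot: [[1.0, 0.007, -0.001], [0.006, -0.865, 0.501], [0.002, -0.501, -0.865]]
wrist_force: [-0.2, 0.0, 0.5]
grip_width: 0.0002
grasp_force: 0.0
```

```bash
python3 - <<'E'
from h import *
c=cap('scene','s2.png');cv2.imwrite('pics/s2c.png',cv2.resize(c['color'][140:260,120:300,::-1],None,fx=4,fy=4))
Q=pts(c)
hsv=cv2.cvtColor(c['color'],cv2.COLOR_RGB2HSV);H,S,V=[hsv[...,i].astype(int) for i in range(3)]
m=((H<8)|(H>172))&(S>130)&(V>40)&(abs(Q[...,0]-.556)<.04)&(abs(Q[...,1]+.265)<.06)
q=Q[m];print(len(q),np.percentile(q,[2,50,98],axis=0).round(3))
E
```

```text
12 [[ 0.531 -0.269  0.131]
 [ 0.553 -0.268  0.136]
 [ 0.582 -0.266  0.139]]
```

View pics/s2c.png

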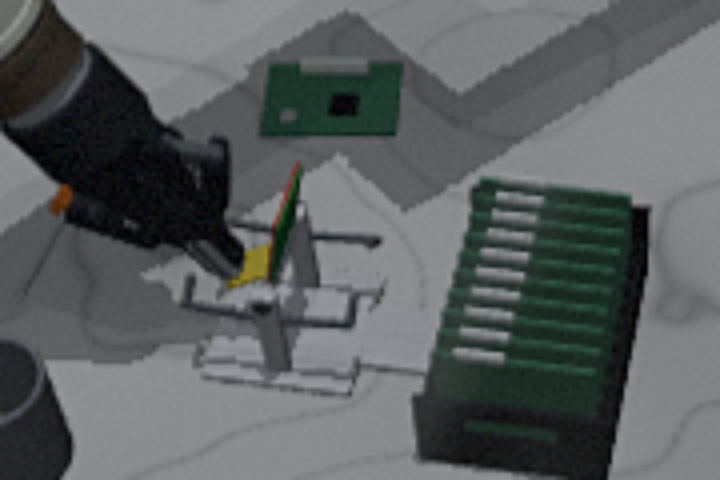

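The paddle stands near vertical with its edge at y -0.268, z 0.137 (crop (290,210)), about 1.4 rad. I'll back off, straighten the tool, and cross over to the rack side.

Emit:
{"fn": "arm_command", "kwargs": {
  "commands": [
    {"xyz": [0, -0.01, 0.017], "twist": [0, 0, 0], "fingers": 1},
    {"xyz": [0, -0.02, 0.04], "twist": [0, 0, 0], "fingers": 1},
    {"xyz": [0, -0.02, 0.075], "twist": [0, 0, 0], "fingers": 1},
    {"xyz": [0, -0.02, 0.115], "twist": [-0.05, 0, 0], "fingers": 1},
    {"xyz": [0, -0.015, 0.141], "twist": [-0.17, 0, 0], "fingers": 1},
    {"xyz": [0, 0, 0.141], "twist": [-0.29, 0, 0], "fingers": 1},
    {"xyz": [0, 0.02, 0.141], "twist": [-0.41, 0, 0], "fingers": 1},
    {"xyz": [0, 0.05, 0.141], "twist": [-0.524, 0, 0], "fingers": 1},
    {"xyz": [0.001, 0.075, 0.141], "twist": [-0.524, 0, 0], "fingers": 1},
    {"xyz": [0.001, 0.08, 0.141], "twist": [-0.524, 0, 0], "fingers": 1},
    {"xyz": [0.001, 0.08, 0.13], "twist": [-0.524, 0, 0], "fingers": 1},
    {"xyz": [0.001, 0.08, 0.1], "twist": [-0.524, 0, 0], "fingers": 1},
    {"xyz": [0.001, 0.08, 0.075], "twist": [-0.524, 0, 0], "fingers": 1},
    {"xyz": [0.001, 0.08, 0.06], "twist": [-0.524, 0, 0], "fingers": 1},
    {"xyz": [0.001, 0.08, 0.06], "twist": [-0.524, 0, 0], "fingers": 1},
    {"xyz": [0.001, 0.08, 0.06], "twist": [-0.524, 0, 0], "fingers": 1}
  ]
}}

```text
time: 5.62
ee_pos: [0.5559, -0.2354, 0.1287]
tcp_rot: [[1.0, 0.006, -0.002], [0.006, -1.0, 0.001], [-0.002, -0.001, -1.0]]
wrist_force: [0.0, 0.7, -0.3]
grip_width: 0.0
grasp_force: 0.0
```

```bash
python3 - <<'E'
from h import *
s=robot.get_state();print(s['ee_pos'],s['tcp_rot'].round(3),s['wrist_force'])
c=cap('scene','s3.png');cv2.imwrite('pics/s3c.png',cv2.resize(c['color'][110:260,120:300,::-1],None,fx=4,fy=4))
E
```

```text
[ 0.55585185 -0.23535395  0.12869041] [[ 1.     0.006 -0.002]
 [ 0.006 -1.     0.001]
 [-0.002 -0.001 -1.   ]] [ 0.03926346  0.74854266 -0.28517294]
```

View pics/s3c.png

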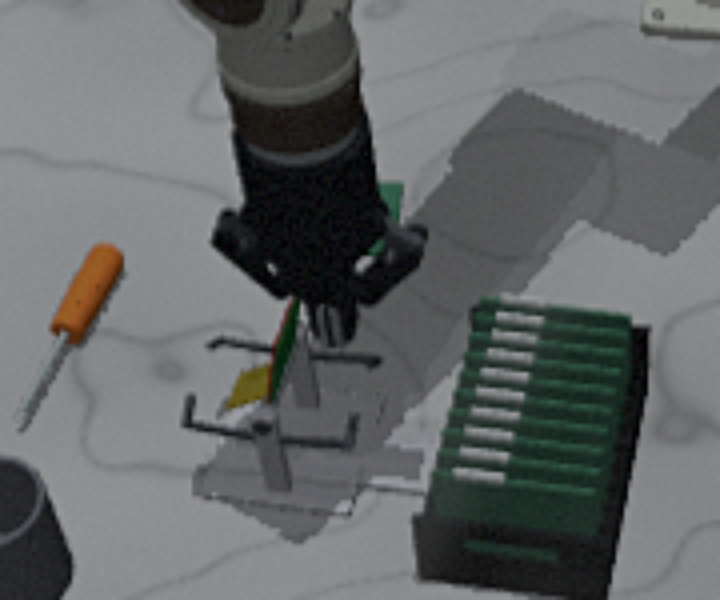

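Emit:
{"fn": "arm_command", "kwargs": {
  "commands": [
    {"xyz": [0, 0, 0.0075], "twist": [0, 0, 0], "fingers": 1},
    {"xyz": [0, -0.01, 0.0075], "twist": [0, 0, 0], "fingers": 1},
    {"xyz": [0, -0.019, 0.0075], "twist": [0, 0, 0], "fingers": 1},
    {"xyz": [0, -0.027, 0.0075], "twist": [0, 0, 0], "fingers": 1},
    {"xyz": [0, -0.035, 0.0075], "twist": [0, 0, 0], "fingers": 1},
    {"xyz": [0, -0.0425, 0.0075], "twist": [0, 0, 0], "fingers": 1},
    {"xyz": [0, -0.05, 0.0065], "twist": [0, 0, 0], "fingers": 1},
    {"xyz": [0, -0.0575, 0.0045], "twist": [0, 0, 0], "fingers": 1},
    {"xyz": [0, -0.0645, 0.002], "twist": [0, 0, 0], "fingers": 1},
    {"xyz": [0, -0.0705, -0.0015], "twist": [0, 0, 0], "fingers": 1},
    {"xyz": [0, -0.0755, -0.0055], "twist": [0, 0, 0], "fingers": 1},
    {"xyz": [0, -0.0795, -0.0095], "twist": [0, 0, 0], "fingers": 1},
    {"xyz": [0, -0.083, -0.015], "twist": [0, 0, 0], "fingers": 1},
    {"xyz": [0, -0.0855, -0.0205], "twist": [0, 0, 0], "fingers": 1},
    {"xyz": [0, -0.087, -0.0255], "twist": [0, 0, 0], "fingers": 1},
    {"xyz": [0, -0.0875, -0.0305], "twist": [0, 0, 0], "fingers": 1},
    {"xyz": [0, -0.0875, -0.0305], "twist": [0, 0, 0], "fingers": 1}
  ]
}}

```text
time: 7.08
ee_pos: [0.5558, -0.3221, 0.0973]
tcp_rot: [[1.0, 0.007, -0.002], [0.007, -1.0, 0.001], [-0.002, -0.001, -1.0]]
wrist_force: [0.2, 0.3, 0.2]
grip_width: -0.0
grasp_force: 0.0
```

```bash
python3 - <<'E'
from h import *
c=cap('scene','s4.png');cv2.imwrite('pics/s4c.png',cv2.resize(c['color'][140:260,120:300,::-1],None,fx=4,fy=4))
E
```

```text
(no output)
```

View pics/s4c.png

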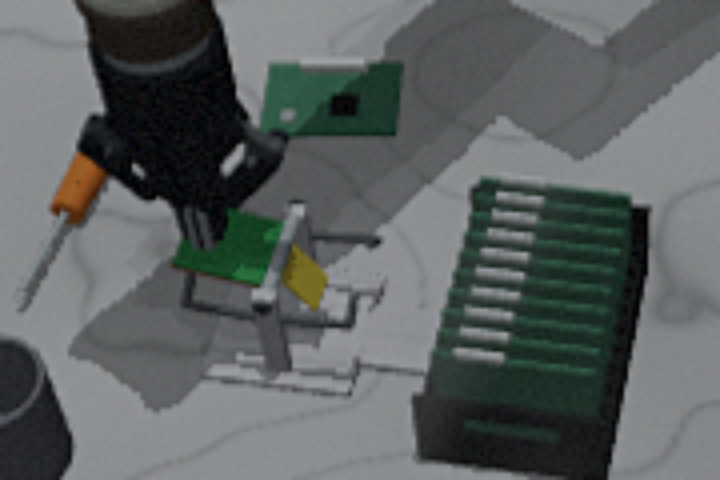

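The paddle is over, green face up (crop (230,245)) and not quite level. Now I'll press it home gently.

Emit:
{"fn": "arm_command", "kwargs": {
  "commands": [
    {"xyz": [0, 0, -0.002], "twist": [0, 0, 0], "fingers": 1},
    {"xyz": [0, 0, -0.004], "twist": [0, 0, 0], "fingers": 1},
    {"xyz": [0, 0, -0.006], "twist": [0, 0, 0], "fingers": 1},
    {"xyz": [0, 0, -0.0075], "twist": [0, 0, 0], "fingers": 1},
    {"xyz": [0, 0, -0.0085], "twist": [0, 0, 0], "fingers": 1},
    {"xyz": [0, 0, -0.0085], "twist": [0, 0, 0], "fingers": 1},
    {"xyz": [0, 0, -0.0085], "twist": [0, 0, 0], "fingers": 1}
  ]
}}

```text
time: 7.72
ee_pos: [0.5563, -0.3224, 0.0902]
tcp_rot: [[1.0, 0.007, -0.0], [0.007, -1.0, 0.0], [-0.0, -0.0, -1.0]]
wrist_force: [0.1, -0.3, -0.4]
grip_width: -0.0001
grasp_force: 0.0
```

Emit:
{"fn": "arm_command", "kwargs": {
  "commands": [
    {"xyz": [0, 0, -0.001], "twist": [0, 0, 0], "fingers": 1},
    {"xyz": [0, 0, -0.002], "twist": [0, 0, 0], "fingers": 1},
    {"xyz": [0, 0, -0.002], "twist": [0, 0, 0], "fingers": 1}
  ]
}}

```text
time: 7.97
ee_pos: [0.5563, -0.3225, 0.0881]
tcp_rot: [[1.0, 0.007, -0.0], [0.007, -1.0, 0.0], [-0.0, -0.0, -1.0]]
wrist_force: [0.2, 0.5, -1.1]
grip_width: 0.0001
grasp_force: 0.0
```

Emit:
{"fn": "arm_command", "kwargs": {
  "commands": [
    {"xyz": [0, 0, -0.001], "twist": [0, 0, 0], "fingers": 1},
    {"xyz": [0, 0, -0.001], "twist": [0, 0, 0], "fingers": 1}
  ]
}}

```text
time: 8.13
ee_pos: [0.5564, -0.3225, 0.088]
tcp_rot: [[1.0, 0.007, 0.0], [0.007, -1.0, -0.0], [0.0, 0.0, -1.0]]
wrist_force: [-1.6, 0.2, 4.0]
grip_width: 0.0002
grasp_force: 1.8
```

Force is rising to 4 N at tip z 0.077, so the flag is on its stop. Now I'll retreat straight up.

Emit:
{"fn": "arm_command", "kwargs": {
  "commands": [
    {"xyz": [0, 0, 0.01], "twist": [0, 0, 0], "fingers": 1},
    {"xyz": [0, 0, 0.04], "twist": [0, 0, 0], "fingers": 1},
    {"xyz": [0, 0, 0.08], "twist": [0, 0, 0], "fingers": 1},
    {"xyz": [0, 0, 0.12], "twist": [0, 0, 0], "fingers": 1},
    {"xyz": [0, 0, 0.15], "twist": [0, 0, 0], "fingers": 1},
    {"xyz": [0, 0, 0.15], "twist": [0, 0, 0], "fingers": 1},
    {"xyz": [0, 0, 0.15], "twist": [0, 0, 0], "fingers": 1},
    {"xyz": [0, 0, 0.15], "twist": [0, 0, 0], "fingers": 1}
  ]
}}

```text
time: 8.8
ee_pos: [0.5562, -0.3224, 0.2372]
tcp_rot: [[1.0, 0.007, -0.0], [0.007, -1.0, 0.0], [-0.0, -0.0, -1.0]]
wrist_force: [-0.7, 0.7, -1.7]
grip_width: 0.0001
grasp_force: 0.0
```

```bash
python3 - <<'E'
from h import *
d=np.load('c0.npz')
for n in ('scene','wrist'):
    c=cap(n,n+'_end.png');Q=pts(c);hsv=cv2.cvtColor(c['color'],cv2.COLOR_RGB2HSV);H,S=hsv[...,0].astype(int),hsv[...,1]
    m=(H>45)&(H<80)&(S>130)&(Q[...,2]>.065)&(Q[...,2]<.1)&(Q[...,1]<-.285)&(Q[...,1]>-.36)&(abs(Q[...,0]-.556)<.035)
    q=Q[m]
    if len(q)>20:
        A=np.c_[q[:,:2]-q[:,:2].mean(0),np.ones(len(q))];print(n,len(q),np.linalg.lstsq(A,q[:,2],rcond=None)[0].round(3),q.min(0).round(3),q.max(0).round(3))
    if n=='scene':
        D=np.abs(c['color'].astype(int)-d['C2']).max(-1)>60
        for nm,(u0,v0,u1,v1) in dict(board=(182,150,225,178),driver=(120,168,155,220),mug=(98,220,140,275),flux=(228,274,256,310),bin=(295,278,365,338),spool=(353,168,378,195),part=(330,195,395,250)).items(): print(nm,D[v0:v1,u0:u1].sum())
E
```

```text
scene 334 [0.001 0.008 0.079] [ 0.529 -0.341  0.073] [ 0.581 -0.285  0.083]
board 0
driver 0
mug 0
flux 0
bin 0
spool 0
part 0
wrist 3650 [0.001 0.001 0.077] [ 0.527 -0.34   0.075] [ 0.582 -0.285  0.079]
```

View pics/scene_end.png

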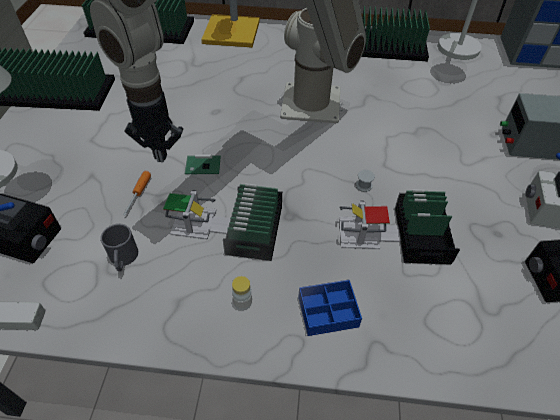

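The full rack's flag lies level with green up (180,205), slope 0.001. Everything else is where it was, including the unfinished rack's red flag at (375,214).

```bash
python3 -c "
from plant import robot
print(robot.sign_off())"
```

```text
the job is handed in; nothing more can be done
None
```

I flipped the full rack's flag to green, pressed it flat against its stop and handed the job in; the last pictures show nothing else moved, and sign-off returned no verdict.

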